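# Lay out the setting board for the next job

## Task

Lay out the setting board on the bench for the next job (its raised rail is the back): lay the folding loupe down with its round lens in line with the steel block and the dish of stones, midway between them, and its case pointing straight back to the rail; stand the oil vial upright behind the dish and lay the matchbox flat behind the block, its long side along the rail, each straight behind and half-way across the clear strip to the rail. Set the smaller of the two brass weights upright on the middle of the block's top. Leave the dish, the block, the larger weight and the spirit lamp where they stand.

Things in the scene. Friction and masses are not known exactly. Their poses are not given: they have to be found in the camera images.
- board: Wooden board fixed on the bench, 170 mm (own x) by 280 mm (own y), 10 mm thick, roughly facing the robot. A dark rail 12 mm thick runs along its back edge (+x), top 24 mm above the bench, inner face at own x = +73 mm. Origin: centre of the underside; x to the rail (back), y left, z up. Block and dish stand on it at x = -30 mm, y = +90 and -90 mm; which is left changes.
- stone_dish: Shallow round grey dish full of small white and brown cut stones, 52 mm across, 10 mm high, standing loose on the board; not to be moved. Origin: centre of its underside, z up.
- steel_block_center (a point): Plain grey steel cube block, 52 x 52 x 48 mm high, about 1 kg, standing loose on the board square to it; not to be moved. Point: the centre of the block, 24 mm above its underside and 24 mm below its flat top; x, y square to its sides, z up.
- loupe_center (a point): Folding eye loupe lying flat and open, 55 x 85 mm over all: a round metal lens ring 41 mm across and 15 mm high, and a flat case that sticks out to one side of it, to 65 mm from the ring's centre; 30 to 65 g. It does not fold here. Grip it across the ring. Point: the centre of the lens ring, 7.5 mm above its underside; z up.
- loupe_case (a point): The middle of the loupe's case, 7.5 mm above its underside and 48 mm from the centre of the lens ring: the line from the ring's centre to this point is the way the case points.
- oil_vial_center (a point): Square glass vial with amber oil and a grey stopper: glass body 30 mm (own x) by 34 mm (own y), 42 mm high, 40 to 85 g, the stopper reaching 64 mm above its underside; grip it across the flat sides of the glass body. Point: on its axis, half-way up the glass body (21 mm above its underside); z up.
- matchbox_center (a point): Closed red matchbox lying flat, 36 mm (own x) by 52 mm (own y, the long side) by 15 mm high, about 20 g; it stays closed. Point: its centre, 7.5 mm above its underside; z up.
- small_weight_center (a point): The smaller of two brass weights: round body 25 mm across, with a knob on top, 23 mm high over all, 75 g. Point: on its axis, half-way up (11.5 mm above its underside); z up.
- large_weight_center (a point): The larger of the two brass weights, same shape: 32 mm across, 30 mm high; a bystander. Point: on its axis, half-way up (15 mm above its underside); z up.
- spirit_lamp: Round glass spirit lamp with a brass cap, 69 mm across, 78 mm high; a bystander at the back of the bench. Origin: centre of its underside, z up.
Not all that is in view belongs to the job. Leave any orange look-alike of the part that bears matchbox_center alone.

How it is judged:
At the end, for the whole second after the job is handed in: Lens, vial, matchbox upright on the board within 13 mm of their places each way, matchbox within 15 deg of the rail, loupe case behind the lens, within 25 mm of the centre line; small weight upright on the block within 10 mm; dish, block moved < 15 mm, large weight, lamp < 20 mm; all at rest (x of loupe_center in the frame of board between -0.043 and -0.017 m and z of loupe_center in the frame of board between 0.0125 and 0.0225 m and angle between each of loupe_center, oil_vial_center, matchbox_center, small_weight_center's own z axis and vertical below 0.15 rad and y of loupe_center in the frame of board between -0.013 and 0.013 m and x of loupe_case in the frame of board above 0 m and y of loupe_case in the frame of board between -0.025 and 0.025 m and x of oil_vial_center in the frame of board between 0.0215 and 0.0475 m and z of oil_vial_center in the frame of board between 0.026 and 0.036 m and x of matchbox_center in the frame of board between 0.0215 and 0.0475 m and z of matchbox_center in the frame of board between 0.0125 and 0.0225 m and ((y of stone_dish in the frame of board above 0 m and y of oil_vial_center in the frame of board between 0.077 and 0.103 m and y of matchbox_center in the frame of board between -0.103 and -0.077 m) or (y of stone_dish in the frame of board below 0 m and y of oil_vial_center in the frame of board between -0.103 and -0.077 m and y of matchbox_center in the frame of board between 0.077 and 0.103 m)) and angle between the y axis of matchbox_center and the y axis of board, either way round below 0.26 rad and horizontal distance between small_weight_center and steel_block_center below 0.01 m and z of small_weight_center in the frame of board between 0.0645 and 0.0745 m and distance of each of stone_dish, steel_block_center from where it was at the start of the episode below 0.015 m and distance of each of large_weight_center, spirit_lamp from where it was at the start of the episode below 0.02 m and linear speed of each of loupe, oil_vial, matchbox, small_weight below 0.02 m/s); the robot touches nothing.
It fails at once if the dish of stones or the steel block is pushed 25 mm or more out of its place (distance of any of stone_dish, steel_block_center from where it was at the start of the episode above 0.025 m).
It fails at once if the large weight or the spirit lamp is pushed 30 mm or more out of its place (distance of any of large_weight_center, spirit_lamp from where it was at the start of the episode above 0.03 m).
It also fails if it takes over 112 s, if anything falls off the work surface, if the arm or the gripper's body presses on something with over 40 N, if the wrist force passes 120 N, or if a joint passes its speed limit or range.

## Robot

A 7-joint arm with a two-finger parallel gripper is mounted at the origin on a cart in front of the work surface, level with it; the furniture and walls round the work are solid. World frame = base frame: x ahead of the robot, y to its left, z up, the work surface at z = 0. Lengths are in m, angles in rad, forces in N, time in s.
With the tool pointing down it reaches from about 0.4 to 0.875 m from the base axis. Payload 19.3 kg.
Tool frame: the origin (TCP) lies where the fingers leave the gripper's body, on its centre line; the fingertips stand robot.finger_overhang ahead of it and the grasp point (between the pads) lies 54 mm ahead of it (robot.finger_overhang is the distance from the TCP to the fingertips, in m); z points along the fingers, y is the line along which they close (so a half turn about z gives the same grasp; the last joint's range is limited). The gripper opens to 85 mm and grips with 20 to 120 N. Pads are 22 mm wide; open, the fingers measure 114 mm over their backs; the gripper's body (76 mm by 85 mm) begins 54 mm behind the grasp point. The pads swing forward as they close: fully open they stand 13 mm farther back than shut.
Start: joints at [1.094, 0.521, -0.036, 1.599, 0.021, 1.021, -0.113], TCP at [0.247, -0.574, 0.304] pointing down, gripper open.
Joint ranges: [-2.91, 2.91], [-0.3, 2.13], [-1.5, 1.42], [0.17, 2.43], [-1.26, 4.41], [0.16, 1.93], [-2.52, 2.52]. Speed limits (rad/s): [1.89, 1.89, 2.39, 2.39, 3.01, 3.01, 3.01].

## Interface

Orientations are given as a unit quaternion [w, x, y, z].
In Python, from rig import robot, vision, job gives the robot as it stands. The module is installed in compiled form; this text tells all that it offers.
- The arm moves only by the tool drive_tool, never from a script. Its argument "series" is a list of rows, each a list of 3 entries, a list of its own where there are three numbers: the closure in counts, from 0 (fully open) to 255 (shut), then the shift along the tool's x, y, z in mm, then the turn, a rotation vector about the tool's x, y, z in degrees. A call has exactly 10 rows; each row shifts and turns the commanded pose from where the row before left it, along the tool's axes as they then stand; what a row does not reach is not made up. A row lasts 1/8 s, in which the tool goes at most 62.5 mm and 10.7 degrees, less where a joint would pass 70% of its speed; a pose out of reach is approached as far as the arm can. A call with a gripper value outside its range is refused whole. The fingers move at their own pace and stop on an object; "newtons" is the grip in N (left out, the last holds). Time passes only in rows, so rows that do not move let the fingers close, or fill a call up. It gives the time, the measured TCP pose, the force and the opening at its end, in the units of the state.
- robot.get_obs(): the state, without advancing time (a new reading comes with each control period).
- vision.get_image(name): name is "scene" or "side" or "wrist"; returns the picture (420x560x3 uint8, red, green, blue); there is no depth.
- vision.calibration(name): a dict with "fx", "fy", "cx", "cy" (pixels), "dist_coeffs" ([k1, k2, p1, p2, k3] as OpenCV has them; the pictures are not rectified), "rvec" (rotation vector, rad) and "tvec" (3), from world to camera coordinates, as OpenCV has them; the wrist camera has in their place "mount" (4x4, takes a point from camera to tool coordinates, whose origin is the TCP and whose axes are the flange's). Camera axes: x right, y down, z forward; pixel columns grow to the right and rows downward; lengths in m; the calibration is good to about 2 mm. A picture is of the moment at which its call begins: read the wrist's pose just before it. calibration takes no time and is no camera call.
- job.close_job(): hands the job in, once; it reports no verdict.
The state is a dict: "time": time; "qpos": joint angles; "joint_velocities": joint speeds; "effort": joint torques, N m; "eef_pos": TCP position; "orientation": TCP orientation; "ft_force": force on the tool from outside, world axes, zero at the start; "wrist_torque": the same for the moment, N m; "opening": finger opening in m.
Only numpy, scipy, OpenCV 4.12 (cv2) and the standard library are available. Lean on these libraries where they do the work, as an engineer would, in place of code of your own. Each camera call takes 0.05 s, during which the arm holds its last target. There are 200 camera calls.

## Working session

There is one attempt and no reset: what is moved stays moved. The work goes in short steps, Python scripts to look and compute and a tool call to move; the robot and the scene stay as the last step left them, time stands still between calls to the robot, and variables do not carry over. Pictures are saved under pics/ and viewed, on a budget of 14 in all, crops included, one or two more only if the job needs it, and the job is handed in when it is done.

Besides the shell and the picture viewer there is one more tool, called after "Request:" as a command line: name --argument value ..., lists and objects as JSON in quotes. drive_tool: Moves the arm, as the interface text tells. Its arguments: {"type":"object","properties":{"series":{"type":"array","items":{"type":"array"}},"newtons":{"type":"number"}},"required":["series"]}

```bash
mkdir -p pics; python3 - <<'E'
from rig import robot, vision, job
import cv2, json
print(robot.get_obs()); print(robot.finger_overhang)
for n in ("scene","side","wrist"):
    print(n, vision.calibration(n))
for n in ("scene","side"):
    cv2.imwrite(f"pics/{n}0.png", vision.get_image(n)[:,:,::-1])
E
```

```text
{'time': 0.0, 'qpos': array([ 1.09380452,  0.52204526, -0.0363156 ,  1.59998696,  0.02118312,
        1.02106473, -0.11275595]), 'joint_velocities': array([ 1.29323392e-03, -6.52401173e-05, -1.48291589e-03, -5.36543412e-04,
       -4.68619876e-04, -3.50762498e-05, -1.63778367e-03]), 'effort': array([ 3.93438213e-04, -9.27084017e+01,  1.98033147e+00, -3.69931412e+01,
        1.79205474e-02,  8.11154925e-03, -1.35750125e-05]), 'eef_pos': array([ 0.24716602, -0.57378948,  0.30331387]), 'orientation': array([-5.40353849e-04,  9.79384635e-01,  2.02003525e-01, -1.46996727e-04]), 'ft_force': array([ 0.0257047 , -0.90434421,  0.61049794]), 'wrist_torque': array([-0.00932051,  0.00023111, -0.00685763]), 'opening': 0.08534753901073512}
0.0726
scene {'fx': 410.73426327270937, 'fy': 410.73426327270937, 'cx': 280.20640179731146, 'cy': 207.595769418625, 'dist_coeffs': array([0.03494846, 0.        , 0.        , 0.        , 0.        ]), 'rvec': array([ 0.77602153, -2.69006678,  0.9671814 ]), 'tvec': array([0.47903218, 0.21036723, 1.08390923])}
side {'fx': 445.2424792250325, 'fy': 445.2424792250325, 'cx': 285.24735841392607, 'cy': 208.45581252428227, 'dist_coeffs': array([-0.122201,  0.      ,  0.      ,  0.      ,  0.      ]), 'rvec': array([ 2.11976234, -0.23307713,  0.13458531]), 'tvec': array([-0.50769721,  0.14362122,  1.07058797])}
wrist {'fx': 308.64850477304503, 'fy': 308.64850477304503, 'cx': 282.8121890019711, 'cy': 212.92251029613473, 'dist_coeffs': array([-0.02087868,  0.        ,  0.        ,  0.        ,  0.        ]), 'mount': array([[-7.05843674e-04, -9.61110333e-01, -2.76163772e-01,
         6.94457153e-02],
       [ 9.99999729e-01, -6.20328773e-04, -3.97007501e-04,
         1.03589752e-04],
       [ 2.10255678e-04, -2.76163977e-01,  9.61110510e-01,
        -6.93882716e-02],
       [ 0.00000000e+00,  0.00000000e+00,  0.00000000e+00,
         1.00000000e+00]])}
```

View pics/scene0.png

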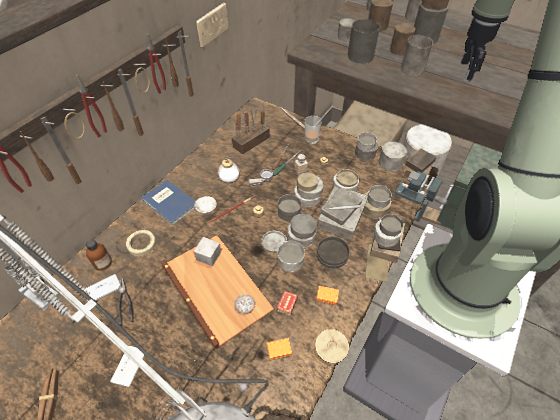

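View pics/side0.png

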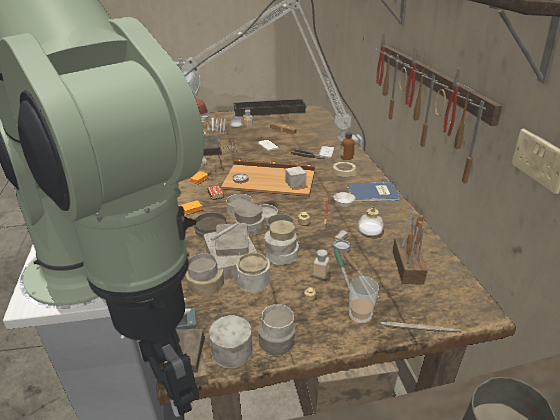

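Scene view: board at (218,288) with rail on its left edge, block (207,252), dish (245,304). The red matchbox is at (287,302), with orange look-alikes at (327,295) and (279,348). Two weights are at (258,210) and (324,160). The vial may be at (301,160), the loupe near (262,178), and the lamp is at (228,172).

```bash
cat > h.py <<'E'
import numpy as np, cv2
from scipy.spatial.transform import Rotation as R
from rig import robot, vision, job
def cam(n, obs=None):
    c=vision.calibration(n); K=np.array([[c['fx'],0,c['cx']],[0,c['fy'],c['cy']],[0,0,1]])
    if n=='wrist':
        q=obs['orientation']; T=np.eye(4); T[:3,:3]=R.from_quat([q[1],q[2],q[3],q[0]]).as_matrix(); T[:3,3]=obs['eef_pos']
        W=T@c['mount']; Rc=W[:3,:3].T; t=-Rc@W[:3,3]
    else:
        Rc=cv2.Rodrigues(c['rvec'])[0]; t=c['tvec']
    return K,c['dist_coeffs'],Rc,np.asarray(t).reshape(3)
def ray(C,uv):
    K,d,Rc,t=C
    p=cv2.undistortPoints(np.array(uv,float).reshape(-1,1,2),K,d).reshape(-1,2)
    return -Rc.T@t, np.c_[p,np.ones(len(p))]@Rc
def onplane(C,uv,z):
    o,d=ray(C,uv); return o+d*((z-o[2])/d[:,2])[:,None]
def tri(C1,u1,C2,u2):
    o1,d1=ray(C1,[u1]);o2,d2=ray(C2,[u2]);d1=d1[0];d2=d2[0]
    s=np.linalg.lstsq(np.c_[d1,-d2],o2-o1,rcond=None)[0]
    a=o1+s[0]*d1;b=o2+s[1]*d2; return (a+b)/2,np.linalg.norm(a-b)
def proj(C,P):
    K,d,Rc,t=C
    return cv2.projectPoints(np.array(P,float).reshape(-1,3),cv2.Rodrigues(Rc)[0],t,K,d)[0].reshape(-1,2)
E
python3 - <<'E'
from h import *
S=cam('scene');D=cam('side')
a=cv2.imread('pics/scene0.png');b=cv2.imread('pics/side0.png')
A=cv2.resize(a[135:225,215:345],None,fx=6,fy=6,interpolation=cv2.INTER_CUBIC)[:,:780]
cv2.imwrite('pics/c1.png',A)
B=cv2.resize(b[195:310,285:400],None,fx=5.2,fy=5.2,interpolation=cv2.INTER_CUBIC)
cv2.imwrite('pics/c2.png',B)
for n,uv,z in [('block',(207,252),.05),('dish',(245,304),.02),('match',(287,302),.015),('w1',(258,210),.012),('w2',(324,160),.012),('vial',(301,160),.04),('loupe',(266,176),.01),('lamp',(228,172),.04),('or1',(327,295),.01),('or2',(279,348),.01)]:
    print(n,onplane(S,[uv],z)[0].round(3))
for n,uv,z in [('w1',(304,217),.012),('w2',(310,293),.012),('vial',(321,263),.03),('loupe',(343,243),.01),('lamp',(371,222),.04),('match',(215,191),.01)]:
    print('side',n,onplane(D,[uv],z)[0].round(3))
E
```

```text
block [0.61  0.294 0.05 ]
dish [0.449 0.351 0.02 ]
match [0.365 0.288 0.015]
w1 [0.595 0.078 0.012]
w2 [ 0.529 -0.218  0.012]
vial [ 0.581 -0.151  0.04 ]
loupe [ 0.653 -0.054  0.01 ]
lamp [0.747 0.019 0.04 ]
or1 [0.289 0.215 0.01 ]
or2 [0.321 0.396 0.01 ]
side w1 [0.593 0.082 0.012]
side w2 [ 0.527 -0.219  0.012]
side vial [ 0.574 -0.144  0.03 ]
side loupe [ 0.66  -0.055  0.01 ]
side lamp [ 0.748 -0.021  0.04 ]
side match [0.362 0.286 0.01 ]
```

View pics/c1.png

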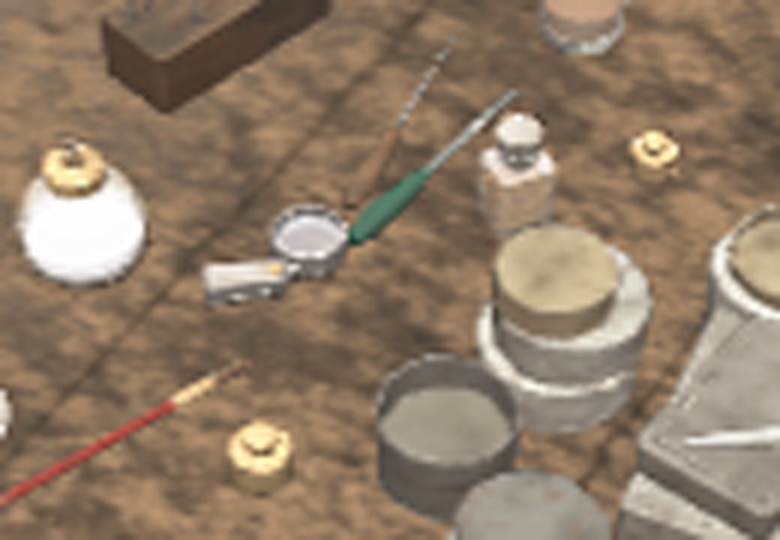

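View pics/c2.png

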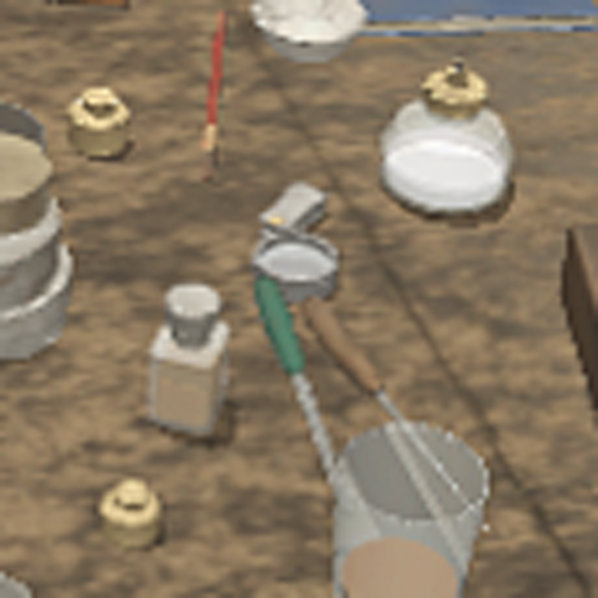

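Candidates:
- Small weight: scene (324,160) or (258,210). The first is smaller at a similar range, so it is the small one.
- Vial: scene (301,160). Not the brown bottle at (97,255) or the tumbler at (313,128).
- Loupe: scene (266,175), with its case towards (256,182).
- Matchbox: red at (287,302). Orange ones at (327,295) and (279,348) are look-alikes.

Next I move above the group for a close wrist view.

Request:
drive_tool --series '[[0,[47,-28,0],[0,0,0]],[0,[47,-28,0],[0,0,0]],[0,[47,-28,0],[0,0,0]],[0,[47,-28,0],[0,0,0]],[0,[47,-28,0],[0,0,0]],[0,[47,-28,0],[0,0,0]],[0,[47,-28,0],[0,0,0]],[0,[47,-28,0],[0,0,0]],[0,[47,-28,0],[0,0,0]],[0,[47,-28,0],[0,0,0]]]' --newtons 30

```text
time: 1.35
eef_pos: [0.5689, -0.1294, 0.3037]
orientation: [-0.0, 0.979, 0.202, -0.0]
ft_force: [0.7, -0.1, 0.8]
opening: 0.0852
```

```bash
cat >> h.py <<'E'
def snap(name,view='wrist'):
    o=robot.get_obs(); im=vision.get_image(view)[:,:,::-1].copy(); cv2.imwrite(f'pics/{name}.png',im)
    q=o['orientation']; np.savez(f'pics/{name}.npz',eef_pos=o['eef_pos'],orientation=q)
    Rm=R.from_quat([q[1],q[2],q[3],q[0]]).as_matrix()
    print('t',round(o['time'],2),'tcp',o['eef_pos'].round(4),'yaw',np.degrees(np.arctan2(Rm[1,0],Rm[0,0])).round(2),'tilt',Rm[2].round(4),'open',round(o['opening'],4))
    return im,cam(view,o)
def load(name): return cv2.imread(f'pics/{name}.png'),cam('wrist',np.load(f'pics/{name}.npz'))
E
python3 -c "
from h import *
im,C=snap('w1')
"
```

```text
t 1.35 tcp [ 0.5689 -0.1294  0.3037] yaw 23.3 tilt [-3.e-04 -1.e-04 -1.e+00] open 0.0852
```

View pics/w1.png

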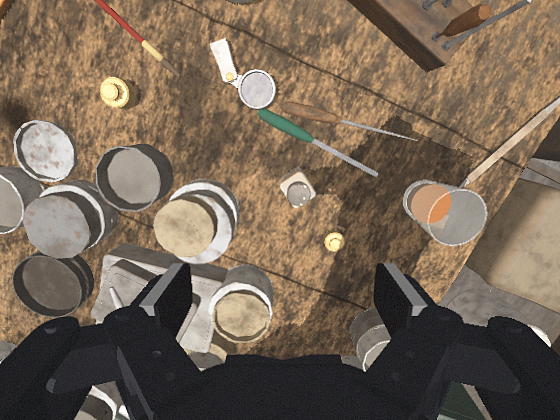

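Wrist view: loupe ring (257,89) with its case at (223,55), vial stopper (298,195), small weight (334,241) clearly smaller than the large one at (115,92). A close crop will confirm the choice and give the vial's orientation.

```bash
python3 - <<'E'
from h import *
im,C=load('w1')
A=cv2.resize(im[155:265,265:375],None,fx=4.5,fy=4.5,interpolation=cv2.INTER_CUBIC)
B=cv2.resize(im[25:135,190:300],None,fx=4.5,fy=4.5,interpolation=cv2.INTER_CUBIC)
o=np.zeros((495,800,3),np.uint8); o=np.hstack([A,B])
o=cv2.resize(o,None,fx=.8,fy=.8); cv2.imwrite('pics/c3.png',o)  # scale 3.6
for n,uv,z in [('sw',(334,241),.02),('lw',(115,92),.027),('stopper',(299,194),.064),('lens',(257,89),.015),('case',(223,55),.012),('scr',(262,115),.01),('tinpile',(185,227),.09),('cupS',(240,305),.06),('drv2',(285,105),.01)]:
    print(n,onplane(C,[uv],z)[0].round(4))
E
```

```text
sw [ 0.5313 -0.2137  0.02  ]
lw [0.5934 0.0744 0.027 ]
stopper [ 0.5761 -0.1443  0.064 ]
lens [ 0.6556 -0.0616  0.015 ]
case [ 0.6732 -0.015   0.012 ]
scr [ 0.6327 -0.0764  0.01  ]
tinpile [ 0.5074 -0.0526  0.09  ]
cupS [ 0.4285 -0.1358  0.06  ]
drv2 [ 0.6527 -0.096   0.01  ]
```

View pics/c3.png

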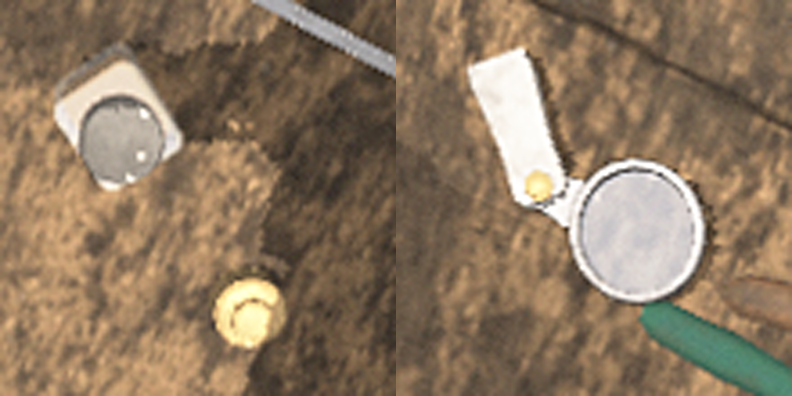

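```bash
python3 - <<'E'
from h import *
im,C=load('w1')
p=lambda uv,z:onplane(C,[uv],z)[0]
l=p((256.9,88.6),.015); c=p((223.6,59.7),.012); e=p((217.8,41.7),.012)
print('lens',l,'case',c,e,np.degrees(np.arctan2(*(c-l)[1::-1])),np.linalg.norm(c-l),np.linalg.norm(e-l))
cr=[(127,60),(57,103),(107,190),(183,135)]
P=[p((265+u/3.6,155+v/3.6),.042) for u,v in cr]
for i in range(4):
    d=P[(i+1)%4]-P[i]; print(np.linalg.norm(d).round(4),np.degrees(np.arctan2(d[1],d[0])).round(1))
print('vial',np.mean(P,0),p((299.2,193.3),.064),'sw',p((265+252/3.6,155+318/3.6),.023),p((265+248/3.6,155+311/3.6),.014))
S=cam('scene');D=cam('side')
for uv in [(40,265),(110,330),(160,385),(205,412)]:
    for z in (.1,.2,.3,.4,.5,.6,.7):
        q=onplane(S,[uv],z)[0]; print(uv,q.round(2),proj(D,q)[0].round(0))
E
```

```text
lens [ 0.65594609 -0.06130326  0.015     ] case [ 0.66908406 -0.01724767  0.012     ] [ 0.68309732 -0.00547004  0.012     ] 73.39471264869393 0.04607061437768809 0.0621573642712107
0.0247 145.1
0.0312 -127.3
0.0288 -29.7
0.0287 60.5
vial [ 0.57664255 -0.14398065  0.042     ] [ 0.57683208 -0.14419101  0.064     ] sw [ 0.52988094 -0.21515607  0.023     ] [ 0.52902433 -0.21565586  0.014     ]
(40, 265) [0.9  0.56 0.1 ] [352. 119.]
(40, 265) [0.81 0.57 0.2 ] [329.  93.]
(40, 265) [0.72 0.59 0.3 ] [305.  66.]
(40, 265) [0.64 0.61 0.4 ] [279.  37.]
(40, 265) [0.55 0.63 0.5 ] [252.   6.]
(40, 265) [0.46 0.64 0.6 ] [223. -26.]
(40, 265) [0.37 0.66 0.7 ] [193. -58.]
(110, 330) [0.64 0.59 0.1 ] [281. 122.]
(110, 330) [0.58 0.6  0.2 ] [264.  95.]
(110, 330) [0.52 0.61 0.3 ] [246.  67.]
(110, 330) [0.46 0.63 0.4 ] [228.  38.]
(110, 330) [0.4  0.64 0.5 ] [208.   7.]
(110, 330) [0.35 0.65 0.6 ] [188. -25.]
(110, 330) [0.29 0.67 0.7 ] [166. -57.]
(160, 385) [0.47 0.61 0.1 ] [234. 123.]
(160, 385) [0.43 0.62 0.2 ] [221.  96.]
(160, 385) [0.39 0.63 0.3 ] [208.  68.]
(160, 385) [0.35 0.64 0.4 ] [194.  39.]
(160, 385) [0.31 0.66 0.5 ] [180.   8.]
(160, 385) [0.27 0.67 0.6 ] [165. -24.]
(160, 385) [0.24 0.68 0.7 ] [150. -57.]
(205, 412) [0.36 0.6  0.1 ] [204. 126.]
(205, 412) [0.33 0.62 0.2 ] [194.  99.]
(205, 412) [0.31 0.63 0.3 ] [184.  70.]
(205, 412) [0.28 0.64 0.4 ] [173.  40.]
(205, 412) [0.25 0.65 0.5 ] [162.   9.]
(205, 412) [0.23 0.66 0.6 ] [150. -23.]
(205, 412) [0.2  0.67 0.7 ] [139. -56.]
```

Request:
drive_tool --series '[[90,[36,-9,0],[0,0,0]],[90,[36,-9,0],[0,0,0]],[90,[35,-10,0],[0,0,0]],[90,[0,0,32],[0,0,-9.4]],[90,[0,0,32],[0,0,-9.4]],[90,[0,0,32],[0,0,-9.4]],[90,[0,0,32],[0,0,-9.4]],[90,[0,0,32],[0,0,-9.4]],[90,[0,0,0],[0,0,0]],[90,[0,0,0],[0,0,0]]]'

```text
time: 2.65
eef_pos: [0.6558, -0.0629, 0.145]
orientation: [0.0, 0.819, 0.574, 0.0]
ft_force: [0.4, 0.2, -0.0]
opening: 0.0552
```

```bash
python3 - <<'E'
from h import *
im,C=snap('w2')
print(proj(C,[[.656,-.0613,.0075],[.669,-.0172,.01]]))
E
```

```text
t 2.65 tcp [ 0.6558 -0.0629  0.145 ] yaw 70.07 tilt [ 3.e-04  8.e-04 -1.e+00] open 0.0552
[[282.86773429 224.66554378]
 [278.5494212  159.40918105]]
```

View pics/w2.png

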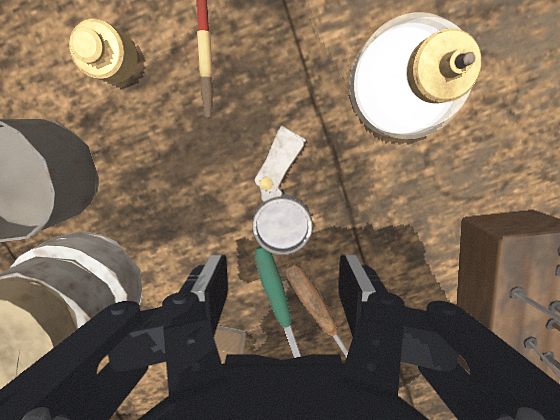

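Ring centre at (282,223) agrees with the predicted (283,225), so I descend and grip.

Request:
drive_tool --series '[[90,[0,-1,14],[0,0,0]],[90,[0,0,14],[0,0,0]],[90,[0,0,14],[0,0,0]],[90,[0,0,14],[0,0,0]],[90,[0,0,10],[0,0,0]],[90,[0,0,6],[0,0,0]],[150,[0,0,0],[0,0,0]],[160,[0,0,0],[0,0,0]],[170,[0,0,0],[0,0,0]],[180,[0,0,0],[0,0,0]]]' --newtons 30

```text
time: 3.95
eef_pos: [0.6545, -0.0626, 0.0722]
orientation: [0.0, 0.818, 0.576, 0.0]
ft_force: [-0.6, 0.6, 0.3]
opening: 0.0388
```

Request:
drive_tool --series '[[180,[0,0,-30],[0,0,0]],[180,[0,0,-60],[0,0,0]],[180,[0,0,-60],[0,0,0]],[180,[0,0,-60],[0,0,0]],[180,[48,-36,0],[0,0,0]],[180,[50,-37,0],[0,0,0]],[180,[50,-37,0],[0,0,0]],[180,[50,-37,0],[0,0,0]],[180,[50,-37,0],[0,0,0]],[180,[46,-36,0],[0,0,0]]]'

```text
time: 5.2
eef_pos: [0.5455, 0.2904, 0.2822]
orientation: [0.0, 0.818, 0.576, 0.0]
ft_force: [0.7, 0.2, -0.8]
opening: 0.0393
```

Request:
drive_tool --series '[[180,[0,0,0],[0,0,0]],[180,[0,0,0],[0,0,0]],[180,[0,0,0],[0,0,0]],[180,[0,0,0],[0,0,0]],[180,[0,0,0],[0,0,0]],[180,[0,0,0],[0,0,0]],[180,[0,0,0],[0,0,0]],[180,[0,0,0],[0,0,0]],[180,[0,0,0],[0,0,0]],[180,[0,0,0],[0,0,0]]]'

```text
time: 6.45
eef_pos: [0.5463, 0.2884, 0.2819]
orientation: [-0.0, 0.818, 0.576, -0.0]
ft_force: [-0.5, -0.4, -0.0]
opening: 0.039
```

```bash
python3 - <<'E'
from h import *
im,C=snap('w3')
E
```

```text
t 6.45 tcp [0.5463 0.2884 0.2819] yaw 70.31 tilt [-0. -0. -1.] open 0.039
```

View pics/w3.png

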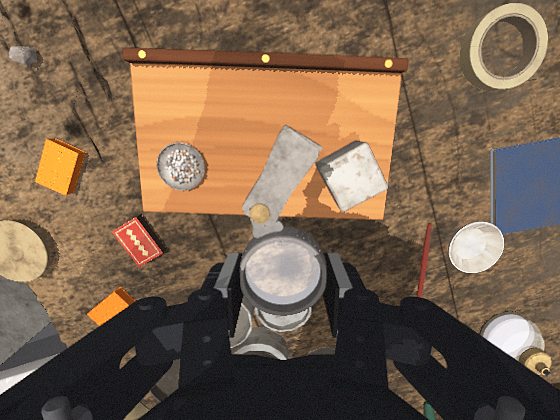

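Loupe is in the grip, ring (283,265), case pointing up to (283,170). Board corners are roughly (131,64), (402,72), (383,220), (143,211), with the dish at (181,166), block (352,176) and matchbox (138,241). I'll fit the board edges for its pose.

```bash
python3 - <<'E'
from h import *
im,C=load('w3')
g=cv2.GaussianBlur(im,(3,3),0).astype(float); f=g[:,:,2]-g[:,:,0]
hsv=cv2.cvtColor(im,cv2.COLOR_BGR2HSV)
def edge(p,q,n,lo,hi):
    # strongest gradient along normal of segment p-q
    p=np.array(p,float);q=np.array(q,float);d=(q-p)/np.linalg.norm(q-p);nn=np.array([-d[1],d[0]]);pts=[]
    s=np.arange(-7,7.1,.5)
    for t in np.linspace(lo,hi,n):
        c=p+(q-p)*t; uv=c+s[:,None]*nn
        v=cv2.remap(f.astype(np.float32),uv[:,0].astype(np.float32)[None],uv[:,1].astype(np.float32)[None],1)[0]
        k=np.argmax(np.abs(np.gradient(cv2.GaussianBlur(v[None],(5,1),0)[0]))); pts.append(uv[k])
    return np.array(pts)
L={'left':edge((131,66),(143,211),30,.1,.9),'right':edge((402,72),(383,220),30,.1,.9),'front':edge((143,211),(383,220),40,.05,.4),'back':edge((131,65),(402,72),40,.05,.95)}
fit={}
for k,p in L.items():
    W=onplane(C,p,.01)[:,:2]
    for _ in range(4):
        vx,vy,x,y=cv2.fitLine(W.astype(np.float32),cv2.DIST_HUBER,0,.001,.001).ravel()
        r=np.abs((W-[x,y])@[-vy,vx]); W=W[r<max(2*np.median(r),.0008)]
    fit[k]=(x,y,vx,vy); print(k,np.degrees(np.arctan2(vy,vx))%180,len(W))
def X(a,b):
    A=np.array([[fit[a][2],-fit[b][2]],[fit[a][3],-fit[b][3]]]);t=np.linalg.solve(A,np.array(fit[b][:2])-fit[a][:2]);return np.array(fit[a][:2])+t[0]*np.array(fit[a][2:])
lf,rf,lb,rb=X('left','front'),X('right','front'),X('left','back'),X('right','back')
print(lf,rf,lb,rb,'w',np.linalg.norm(lf-rf),np.linalg.norm(lb-rb),'d',np.linalg.norm(lf-lb),np.linalg.norm(rf-rb))
y=(lf-rf)+(lb-rb); y/=np.linalg.norm(y); x=np.array([y[1],-y[0]])
yaw=np.arctan2(x[1],x[0]); m=(lf+rf+lb+rb)/4; o=m-x*(-.085+.073)/2
print('yaw',np.degrees(yaw),'origin',o)
np.savez('board.npz',o=o,x=x,y=y)
B=lambda a,b:o+a*x+b*y
for n,a,b in [('loupe',-.03,0),('vial',.0345,.09),('match',.0345,-.09),('dish',-.03,.09),('block',-.03,-.09)]: print(n,B(a,b).round(4))
print('dish meas',onplane(C,[(181.5,166)],.02)[0])
S=cam('scene');a=cv2.imread('pics/scene0.png')
print('chk in wrist: block top corners',proj(C,[[*B(-.03+i*.026,-.09+j*.026),.058] for i,j in((1,1),(1,-1),(-1,-1),(-1,1))]).round(0))
# matchbox red
h=cv2.inRange(hsv,(0,150,60),(6,255,255))|cv2.inRange(hsv,(172,150,60),(180,255,255)); h[:,:90]=0;h[:200]=0;h[:,180:]=0
c=max(cv2.findContours(h,0,2)[0],key=cv2.contourArea); r=cv2.minAreaRect(c);bp=cv2.boxPoints(r);W=onplane(C,bp,.015)
print('box px',bp.round(1));print(W.round(4),W.mean(0).round(4))
for i in range(4): d=W[(i+1)%4]-W[i];print(np.linalg.norm(d).round(4),np.degrees(np.arctan2(d[1],d[0])).round(1))
E
```

```text
left 68.44558 30
right 68.17872 26
front 158.362 40
back 158.24611 20
[0.38497987 0.31841853] [0.64275724 0.2161594 ] [0.44262424 0.46435073] [0.7008719  0.36130005] w 0.2773195 0.27804908 d 0.15690468 0.15634295
yaw 68.30397 origin [0.54502636 0.34563214]
loupe [0.5339 0.3178]
vial [0.4742 0.411 ]
match [0.6414 0.3444]
dish [0.4503 0.351 ]
block [0.6176 0.2845]
dish meas [0.45261273 0.35053643 0.02      ]
chk in wrist: block top corners [[330. 149.]
 [385. 151.]
 [378. 205.]
 [326. 203.]]
box px [[111.6 231.5]
 [134.3 214.7]
 [162.6 252.8]
 [139.9 269.7]]
[[0.342  0.3092 0.015 ]
 [0.3766 0.3184 0.015 ]
 [0.3865 0.265  0.015 ]
 [0.3508 0.2544 0.015 ]] [0.364  0.2867 0.015 ]
0.0358 15.0
0.0544 -79.5
0.0372 -163.4
0.0555 99.2
```

```bash
python3 - <<'E'
from h import *
im,C=load('w3')
cv2.imwrite('pics/c4.png',cv2.resize(im[195:325,205:365],None,fx=4,fy=4,interpolation=cv2.INTER_CUBIC))
E
```

```text
(no output)
```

View pics/c4.png

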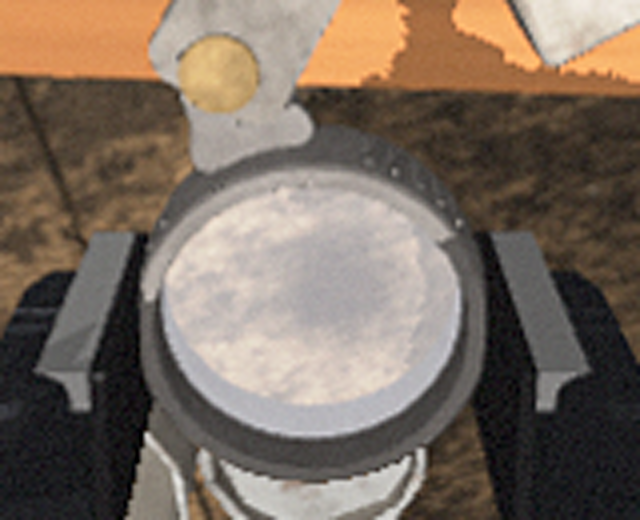

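Request:
drive_tool --series '[[180,[23,-22,0],[0,0,4]],[180,[0,0,40],[0,0,0]],[180,[0,0,50],[0,0,0]],[180,[0,0,50],[0,0,0]],[180,[0,0,30],[0,0,0]],[180,[0,0,12],[0,0,0]],[180,[0,0,6],[0,0,0]],[180,[0,0,5],[0,0,0]],[180,[0,0,3],[0,0,0]],[180,[0,0,0],[0,0,0]]]'

```text
time: 7.75
eef_pos: [0.5335, 0.3175, 0.0862]
orientation: [0.0, 0.837, 0.547, 0.0]
ft_force: [-0.0, 0.6, -0.0]
opening: 0.0392
```

Request:
drive_tool --series '[[180,[0,0,2],[0,0,0]],[180,[0,0,2],[0,0,0]],[180,[0,0,0],[0,0,0]],[90,[0,0,0],[0,0,0]],[90,[0,0,0],[0,0,0]],[90,[0,0,0],[0,0,0]],[90,[0,0,0],[0,0,0]],[90,[0,0,-15],[0,0,0]],[90,[0,0,-50],[0,0,0]],[90,[0,0,-50],[0,0,0]]]'

```text
time: 9.0
eef_pos: [0.5332, 0.3175, 0.1991]
orientation: [-0.0, 0.837, 0.547, -0.0]
ft_force: [1.2, -0.6, 0.0]
opening: 0.0555
```

Request:
drive_tool --series '[[20,[-32,-47,0],[0,0,0]],[20,[-32,-47,0],[0,0,0]],[20,[-32,-48,0],[0,0,0]],[20,[0,0,0],[0,0,9.4]],[20,[0,0,0],[0,0,9.4]],[20,[0,0,0],[0,0,9.4]],[20,[0,0,0],[0,0,9.4]],[20,[0,0,0],[0,0,9.4]],[20,[0,0,0],[0,0,9.4]],[20,[0,0,0],[0,0,0]]]'

```text
time: 10.25
eef_pos: [0.3647, 0.287, 0.1977]
orientation: [-0.0, 0.996, 0.087, 0.0]
ft_force: [0.2, 0.7, 0.9]
opening: 0.0785
```

```bash
python3 - <<'E'
from h import *
im,C=snap('w4')
hsv=cv2.cvtColor(im,cv2.COLOR_BGR2HSV)
h=cv2.inRange(hsv,(0,150,60),(6,255,255))|cv2.inRange(hsv,(172,150,60),(180,255,255))
u=proj(C,[.364,.2867,.015])[0];print('expect',u)
m=np.zeros_like(h);cv2.circle(m,tuple(int(v) for v in u),90,255,-1);h&=m
c=np.vstack([k for k in cv2.findContours(h,0,2)[0] if cv2.contourArea(k)>20]); r=cv2.minAreaRect(c);bp=cv2.boxPoints(r);W=onplane(C,bp,.015)
print('box px',bp.round(1));print(W.round(4),W.mean(0).round(4))
for i in range(4): d=W[(i+1)%4]-W[i];print(np.linalg.norm(d).round(4),np.degrees(np.arctan2(d[1],d[0])).round(1))
E
```

```text
t 10.25 tcp [0.3647 0.287  0.1977] yaw 9.98 tilt [ 9.e-04 -5.e-04 -1.e+00] open 0.0785
expect [282.90867035 210.57434885]
box px [[252. 231.]
 [252. 190.]
 [313. 190.]
 [313. 231.]]
[[0.3413 0.3099 0.015 ]
 [0.3771 0.3151 0.015 ]
 [0.3858 0.2651 0.015 ]
 [0.3504 0.2579 0.015 ]] [0.3637 0.287  0.015 ]
0.0361 8.4
0.0508 -80.1
0.0361 -168.5
0.0527 100.0
```

View pics/w4.png

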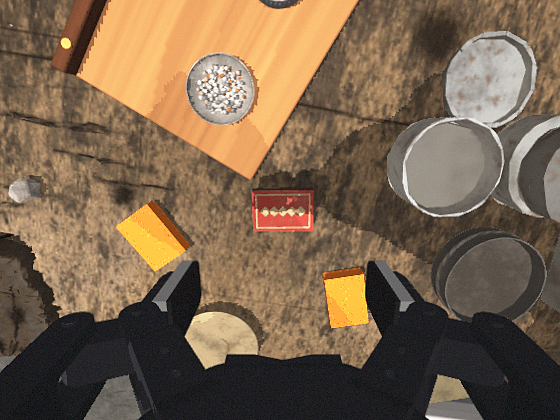

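Red matchbox square at (282,211), the orange boxes clear of the finger paths. Descending to grip across its long side.

Request:
drive_tool --series '[[20,[-1,0,40],[0,0,0]],[20,[0,0,40],[0,0,0]],[20,[0,0,24],[0,0,0]],[20,[0,0,14],[0,0,0]],[20,[0,0,8],[0,0,0]],[60,[0,0,0],[0,0,0]],[90,[0,0,0],[0,0,0]],[120,[0,0,0],[0,0,0]],[140,[0,0,0],[0,0,0]],[140,[0,0,0],[0,0,0]]]' --newtons 20

```text
time: 11.55
eef_pos: [0.3641, 0.2867, 0.0717]
orientation: [-0.0, 0.996, 0.086, 0.0]
ft_force: [-0.6, -0.9, 6.0]
opening: 0.052
```

Request:
drive_tool --series '[[140,[0,0,-30],[0,0,0]],[140,[0,0,-50],[0,0,-9.7]],[140,[0,0,-50],[0,0,-9.7]],[140,[0,0,0],[0,0,-9.7]],[140,[0,0,0],[0,0,-9.7]],[140,[0,0,0],[0,0,-9.7]],[140,[0,0,0],[0,0,-9.7]],[140,[31,47,0],[0,0,0]],[140,[31,47,0],[0,0,0]],[140,[31,47,0],[0,0,0]]]'

```text
time: 12.8
eef_pos: [0.5312, 0.3202, 0.2017]
orientation: [0.0, 0.829, 0.56, 0.0]
ft_force: [-0.8, 1.1, 1.0]
opening: 0.0515
```

Request:
drive_tool --series '[[140,[31,47,0],[0,0,0]],[140,[31,47,0],[0,0,0]],[140,[0,0,0],[0,0,0]],[140,[0,0,0],[0,0,0]],[140,[0,0,0],[0,0,0]],[140,[0,0,0],[0,0,0]],[140,[0,0,0],[0,0,0]],[140,[0,0,0],[0,0,0]],[140,[0,0,0],[0,0,0]],[140,[0,0,0],[0,0,0]]]'

```text
time: 14.05
eef_pos: [0.6396, 0.3427, 0.2009]
orientation: [-0.0, 0.829, 0.56, -0.0]
ft_force: [1.0, 0.5, -0.2]
opening: 0.0517
```

```bash
python3 - <<'E'
from h import *
im,C=snap('w5')
E
```

```text
t 14.05 tcp [0.6396 0.3427 0.2009] yaw 68.11 tilt [-0.e+00 -1.e-04 -1.e+00] open 0.0517
```

View pics/w5.png

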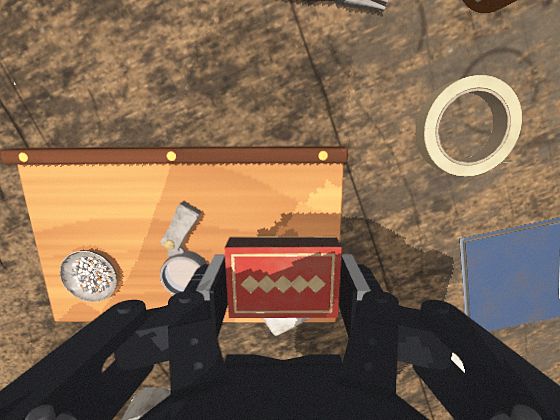

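Request:
drive_tool --series '[[140,[2,1,40],[0,0,0]],[140,[0,0,40],[0,0,0]],[140,[0,0,20],[0,0,0]],[140,[0,0,10],[0,0,0]],[140,[0,0,5],[0,0,0]],[140,[0,0,3],[0,0,0]],[140,[0,0,0],[0,0,0]],[140,[0,0,0],[0,0,0]],[140,[0,0,0],[0,0,0]],[140,[0,0,0],[0,0,0]]]'

```text
time: 15.35
eef_pos: [0.6414, 0.3442, 0.0831]
orientation: [0.0, 0.829, 0.56, 0.0]
ft_force: [-1.0, 0.5, -0.5]
opening: 0.052
```

Request:
drive_tool --series '[[140,[0,0,1],[0,0,0]],[140,[0,0,0],[0,0,0]],[50,[0,0,0],[0,0,0]],[50,[0,0,0],[0,0,0]],[50,[0,0,0],[0,0,0]],[50,[0,0,0],[0,0,0]],[50,[0,0,-30],[0,0,0]],[50,[0,0,-60],[0,0,0]],[50,[0,0,-60],[0,0,0]],[50,[0,0,-60],[0,0,0]]]'

```text
time: 16.6
eef_pos: [0.6411, 0.344, 0.294]
orientation: [-0.0, 0.829, 0.56, 0.0]
ft_force: [0.8, 0.4, 0.3]
opening: 0.0687
```

Request:
drive_tool --series '[[85,[-59,15,0],[0,0,0]],[85,[-60,15,0],[0,0,0]],[85,[-60,15,0],[0,0,0]],[85,[-60,15,0],[0,0,0]],[85,[-60,15,0],[0,0,0]],[85,[-60,16,0],[0,0,0]],[85,[-60,16,0],[0,0,0]],[85,[-58,15,0],[0,0,0]],[85,[0,0,30],[0,0,5.5]],[85,[0,0,30],[0,0,5.5]]]'

```text
time: 17.85
eef_pos: [0.5765, -0.145, 0.2314]
orientation: [0.0, 0.88, 0.476, 0.0]
ft_force: [0.7, -0.6, -0.5]
opening: 0.0571
```

```bash
python3 - <<'E'
from h import *
im,C=snap('w6')
p=proj(C,[[.5767,-.1441,z] for z in(0,.042,.064)]);print(p)
x,y=p[1].astype(int)
cv2.imwrite('pics/w6c.png',cv2.resize(im[max(0,y-75):y+75,x-100:x+100],None,fx=4,fy=4,interpolation=cv2.INTER_CUBIC));print(x-100,y-75)
E
```

```text
t 17.85 tcp [ 0.5765 -0.145   0.2314] yaw 56.82 tilt [ 3.e-04  9.e-04 -1.e+00] open 0.0571
[[282.6767974  195.8904298 ]
 [282.69399843 206.67347583]
 [282.70526025 213.73145158]]
182 131
```

View pics/w6c.png

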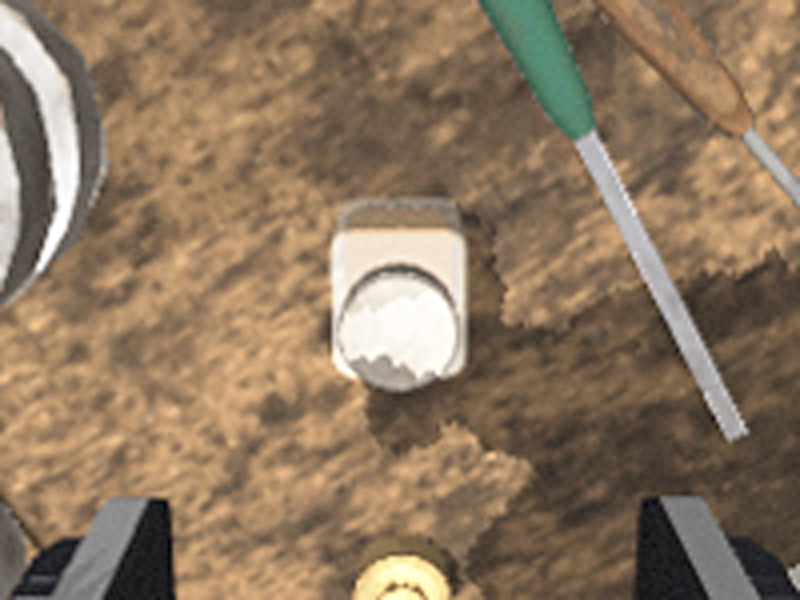

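Vial square to the tool, stopper at (281.8,213.5), within 1 px of the prediction. Descending.

Request:
drive_tool --series '[[85,[0,0,40],[0,0,0]],[85,[0,0,40],[0,0,0]],[85,[0,0,35],[0,0,0]],[85,[0,0,20],[0,0,0]],[85,[0,0,13],[0,0,0]],[130,[0,0,0],[0,0,0]],[160,[0,0,0],[0,0,0]],[190,[0,0,0],[0,0,0]],[210,[0,0,0],[0,0,0]],[210,[0,0,0],[0,0,0]]]' --newtons 30

```text
time: 19.15
eef_pos: [0.5772, -0.1441, 0.085]
orientation: [0.001, 0.878, 0.478, 0.001]
ft_force: [-1.2, 0.5, 8.0]
opening: 0.0293
```

Request:
drive_tool --series '[[210,[0,0,-15],[0,0,0]],[210,[0,0,-50],[0,0,0]],[210,[0,0,-55],[0,0,0]],[210,[0,0,-55],[0,0,0]],[210,[0,0,-30],[0,0,0]],[210,[41,-38,0],[0,0,0]],[210,[41,-39,0],[0,0,0]],[210,[41,-39,0],[0,0,0]],[210,[41,-39,0],[0,0,0]],[210,[41,-39,0],[0,0,0]]]'

```text
time: 20.4
eef_pos: [0.5244, 0.1352, 0.2902]
orientation: [0.0, 0.878, 0.478, 0.001]
ft_force: [0.8, 0.5, -0.3]
opening: 0.0296
```

Request:
drive_tool --series '[[210,[41,-39,0],[0,0,0]],[210,[41,-39,0],[0,0,0]],[210,[41,-39,0],[0,0,0]],[210,[41,-39,0],[0,0,0]],[210,[30,-30,0],[0,0,0]],[210,[0,0,0],[0,0,-5.5]],[210,[0,0,0],[0,0,-5.5]],[210,[0,0,0],[0,0,0]],[210,[0,0,0],[0,0,0]],[210,[0,0,0],[0,0,0]]]'

```text
time: 21.65
eef_pos: [0.4743, 0.3974, 0.2892]
orientation: [0.0, 0.829, 0.559, 0.0]
ft_force: [-0.4, -0.5, -1.2]
opening: 0.0295
```

```bash
python3 - <<'E'
from h import *
im,C=snap('w7')
E
```

```text
t 21.65 tcp [0.4743 0.3974 0.2892] yaw 68.02 tilt [ 2.e-04  3.e-04 -1.e+00] open 0.0295
```

View pics/w7.png

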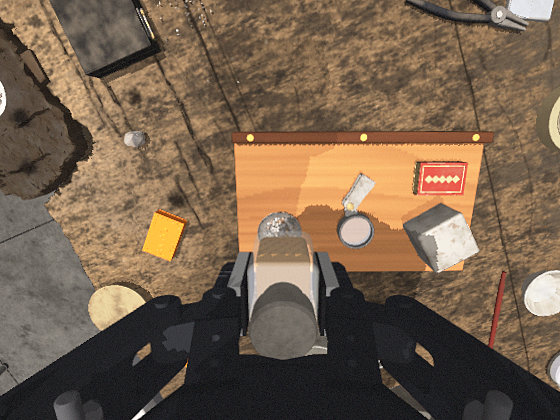

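Vial held upright. Loupe (356,231) lies with its case towards the rail, and the matchbox (441,178) is behind the block. Lowering the vial.

Request:
drive_tool --series '[[210,[13,-5,0],[0,0,0]],[210,[0,0,50],[0,0,0]],[210,[0,0,50],[0,0,0]],[210,[0,0,45],[0,0,0]],[210,[0,0,25],[0,0,0]],[210,[0,0,12],[0,0,0]],[210,[0,0,6],[0,0,0]],[210,[0,0,2],[0,0,0]],[210,[0,0,0],[0,0,0]],[210,[0,0,0],[0,0,0]]]'

```text
time: 22.95
eef_pos: [0.4747, 0.4116, 0.0996]
orientation: [-0.0, 0.829, 0.56, 0.0]
ft_force: [-0.5, -0.3, -0.7]
opening: 0.0294
```

```bash
python3 - <<'E'
from h import *
im,C=load('w7'); b=np.load('board.npz');o,x,y=b['o'],b['x'],b['y']
for n,uv,z in [('lens',(356,231),.022),('case',(360,188),.02),('match',(441.5,178),.025),('block top?',(439,233),.058)]:
    d=onplane(C,[uv],z)[0][:2]-o; print(n,(d@x).round(4),(d@y).round(4))
# block outline
v=lambda u,w: print(u,[( (onplane(C,[p],w)[0][:2]-o)@np.c_[x,y]).round(3) for p in u])
v([(404,213),(440,204),(478,243),(438,271)],.058)
cv2.imwrite('pics/c8.png',cv2.resize(im[190:285,330:490],None,fx=5,fy=5,interpolation=cv2.INTER_CUBIC))
E
```

```text
lens -0.0274 0.0009
case 0.0228 -0.001
match 0.0345 -0.0887
block top? -0.0174 -0.0768
[(404, 213), (440, 204), (478, 243), (438, 271)] [array([ 0.004, -0.038]), array([ 0.014, -0.074]), array([-0.029, -0.12 ]), array([-0.061, -0.082])]
```

View pics/c8.png

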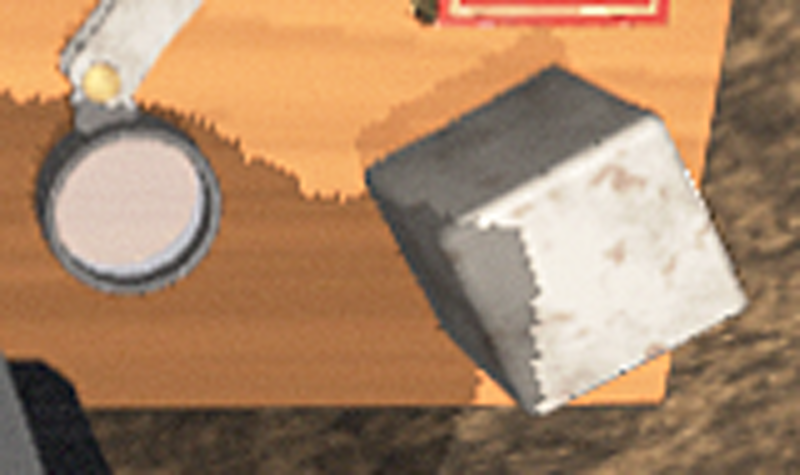

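```bash
python3 - <<'E'
from h import *
b=np.load('board.npz');o,x,y=b['o'],b['x'],b['y']
im,C=load('w7')
W=onplane(C,[(419,235.6),(461,213),(479,250),(438,272.4)],.058);print(W.mean(0),((W[:,:2]-o)@np.c_[x,y]).round(3),((W.mean(0)[:2]-o)@np.c_[x,y]).round(4))
im,C=load('w3');print('block w3 expected corners',proj(C,W).round(0))
cv2.imwrite('pics/c9.png',cv2.resize(im[130:230,300:400],None,fx=4,fy=4,interpolation=cv2.INTER_CUBIC))
S=cam('scene');a=cv2.imread('pics/scene0.png');print(proj(S,W).round(1))
cv2.imwrite('pics/c9.png',np.hstack([cv2.resize(im[130:230,300:400],(400,400),interpolation=2),cv2.resize(a[227:277,182:232],(400,400),interpolation=2)]))
E
```

```text
[0.61723948 0.28582063 0.058     ] [[-0.02  -0.056]
 [ 0.004 -0.097]
 [-0.037 -0.122]
 [-0.063 -0.082]] [-0.0289 -0.0892]
block w3 expected corners [[320. 166.]
 [365. 142.]
 [387. 186.]
 [343. 210.]]
[[209.8 257.3]
 [194.  251.4]
 [202.9 237.4]
 [218.9 242.8]]
```

Request:
drive_tool --series '[[210,[0,0,2],[0,0,0]],[210,[0,0,1.5],[0,0,0]],[210,[0,0,1],[0,0,0]],[210,[0,0,0],[0,0,0]],[210,[0,0,0],[0,0,0]],[210,[0,0,0],[0,0,0]],[210,[0,0,0],[0,0,0]],[210,[0,0,0],[0,0,0]],[210,[0,0,0],[0,0,0]],[210,[0,0,0],[0,0,0]]]'

```text
time: 24.2
eef_pos: [0.4745, 0.4114, 0.095]
orientation: [0.0, 0.829, 0.56, 0.0]
ft_force: [-3.3, -2.6, 13.1]
opening: 0.0299
```

View pics/c9.png

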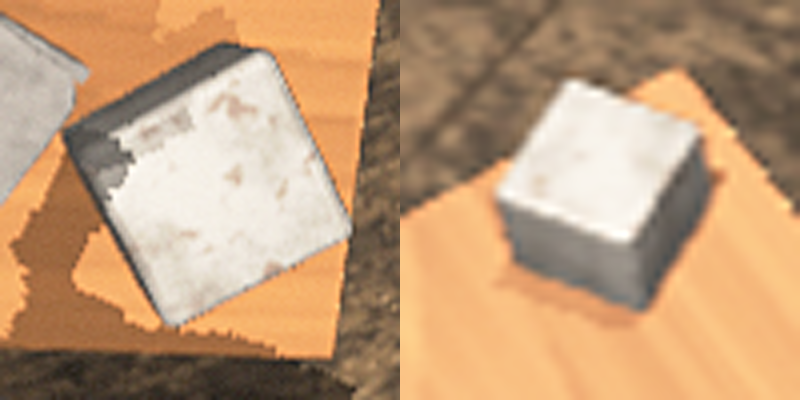

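Vial is down (13 N contact). The block was already turned at the start, and its measured centre agrees with the nominal place. Releasing the vial.

Request:
drive_tool --series '[[210,[0,0,-1],[0,0,0]],[150,[0,0,0],[0,0,0]],[110,[0,0,0],[0,0,0]],[85,[0,0,0],[0,0,0]],[85,[0,0,0],[0,0,0]],[85,[0,0,-5],[0,0,0]],[85,[0,0,-30],[0,0,0]],[85,[0,0,-60],[0,0,0]],[85,[0,0,-60],[0,0,0]],[85,[0,0,-40],[0,0,0]]]'

```text
time: 25.45
eef_pos: [0.4745, 0.4116, 0.2938]
orientation: [-0.0, 0.829, 0.56, 0.001]
ft_force: [0.1, 0.0, 0.2]
opening: 0.0571
```

Request:
drive_tool --series '[[85,[-51,26,0],[0,0,0]],[85,[-51,26,0],[0,0,0]],[85,[-51,26,0],[0,0,0]],[85,[-51,26,0],[0,0,0]],[85,[-51,26,0],[0,0,0]],[85,[-51,26,0],[0,0,0]],[85,[-51,26,0],[0,0,0]],[85,[-51,26,0],[0,0,0]],[85,[-51,26,0],[0,0,0]],[85,[-51,26,0],[0,0,0]]]'

```text
time: 26.7
eef_pos: [0.5254, -0.1606, 0.291]
orientation: [0.0, 0.828, 0.56, 0.0]
ft_force: [0.6, 0.3, 0.3]
opening: 0.0567
```

Request:
drive_tool --series '[[100,[-51,25,0],[0,0,0]],[100,[0,0,40],[0,0,0]],[100,[0,0,50],[0,0,0]],[100,[0,0,10],[0,0,0]],[100,[0,0,0],[0,0,0]],[100,[0,0,0],[0,0,0]],[100,[0,0,0],[0,0,0]],[100,[0,0,0],[0,0,0]],[100,[0,0,0],[0,0,0]],[100,[0,0,0],[0,0,0]]]'

```text
time: 27.95
eef_pos: [0.5297, -0.2154, 0.1905]
orientation: [0.0, 0.829, 0.56, 0.0]
ft_force: [0.7, 0.7, 0.6]
opening: 0.052
```

```bash
python3 - <<'E'
from h import *
im,C=snap('w8')
p=proj(C,[[.5295,-.2154,z] for z in(0,.012,.023)]);print(p.round(1))
hsv=cv2.cvtColor(im,cv2.COLOR_BGR2HSV)
h=cv2.inRange(hsv,(18,70,150),(35,255,255)); m=np.zeros_like(h);cv2.circle(m,tuple(int(v) for v in p[1]),45,255,-1);h&=m
c=max(cv2.findContours(h,0,2)[0],key=cv2.contourArea);print(cv2.contourArea(c),cv2.minEnclosingCircle(c),cv2.boundingRect(c),onplane(C,[cv2.minEnclosingCircle(c)[0]],.014))
E
```

```text
t 27.95 tcp [ 0.5297 -0.2154  0.1905] yaw 68.1 tilt [ 0.  0. -1.] open 0.052
[[283.1 207.4]
 [283.1 211.1]
 [283.1 214.8]]
597.0 ((282.8006896972656, 212.08041381835938), 15.080916404724121) (268, 198, 30, 30) [[ 0.52916145 -0.21554065  0.014     ]]
```

Request:
drive_tool --series '[[100,[0,0,40],[0,0,0]],[100,[0,0,35],[0,0,0]],[100,[0,0,22],[0,0,0]],[100,[0,0,12],[0,0,0]],[100,[0,0,6],[0,0,0]],[100,[0,0,0],[0,0,0]],[150,[0,0,0],[0,0,0]],[200,[0,0,0],[0,0,0]],[225,[0,0,0],[0,0,0]],[225,[0,0,0],[0,0,0]]]' --newtons 30

```text
time: 29.25
eef_pos: [0.53, -0.2156, 0.0762]
orientation: [0.0, 0.829, 0.56, 0.0]
ft_force: [-0.1, -0.1, 6.1]
opening: 0.0232
```

Request:
drive_tool --series '[[225,[0,0,-20],[0,0,0]],[225,[0,0,-50],[0,0,0]],[225,[0,0,-60],[0,0,0]],[225,[0,0,-60],[0,0,0]],[225,[0,0,-20],[0,0,0]],[225,[55,-12,0],[0,0,0]],[225,[55,-12,0],[0,0,0]],[225,[55,-12,0],[0,0,0]],[225,[55,-12,0],[0,0,0]],[225,[55,-12,0],[0,0,0]]]'

```text
time: 30.5
eef_pos: [0.5764, 0.0638, 0.287]
orientation: [0.0, 0.829, 0.56, 0.0]
ft_force: [1.0, -0.7, -0.3]
opening: 0.0232
```

Request:
drive_tool --series '[[225,[55,-12,0],[0,0,0]],[225,[55,-12,0],[0,0,0]],[225,[55,-11,0],[0,0,0]],[225,[55,-11,0],[0,0,0]],[225,[0,0,0],[0,0,0]],[225,[0,0,0],[0,0,0]],[225,[0,0,0],[0,0,0]],[225,[0,0,0],[0,0,0]],[225,[0,0,0],[0,0,0]],[225,[0,0,0],[0,0,0]]]'

```text
time: 31.75
eef_pos: [0.616, 0.2832, 0.2855]
orientation: [-0.0, 0.829, 0.56, 0.0]
ft_force: [0.5, -0.5, -0.2]
opening: 0.0229
```

```bash
python3 - <<'E'
from h import *
im,C=snap('w9')
hsv=cv2.cvtColor(im,cv2.COLOR_BGR2HSV)
h=cv2.inRange(hsv,(18,70,120),(35,255,255))
c=max([k for k in cv2.findContours(h,0,2)[0]],key=cv2.contourArea);print(cv2.contourArea(c),cv2.minEnclosingCircle(c),cv2.boundingRect(c))
o=robot.get_obs();P=o['eef_pos'];print('expected weight px',proj(C,[[P[0],P[1],P[2]-.0762+.014]]))
b=np.load('board.npz');t=np.array([.6174,.285])-P[:2];a=np.radians(68.1);print('tool shift mm',(1000*np.array([t[0]*np.cos(a)+t[1]*np.sin(a),t[0]*np.sin(a)-t[1]*np.cos(a)])).round(1))
# block edges: bright top face
for z,q in [(.058,[.6174,.285])]: print(proj(C,[[*q,z]]))
E
```

```text
t 31.75 tcp [0.616  0.2832 0.2855] yaw 68.09 tilt [ 0. -0. -1.] open 0.0229
1165.5 ((283.3919372558594, 276.9852600097656), 24.726999282836914) (259, 255, 48, 46)
expected weight px [[283.70189785 277.38955447]]
tool shift mm [2.1 0.7]
[[283.92640418 195.43980441]]
```

Request:
drive_tool --series '[[225,[2,1,0],[0,0,0]],[225,[0,0,45],[0,0,0]],[225,[0,0,45],[0,0,0]],[225,[0,0,30],[0,0,0]],[225,[0,0,14],[0,0,0]],[225,[0,0,7],[0,0,0]],[225,[0,0,4],[0,0,0]],[225,[0,0,2],[0,0,0]],[225,[0,0,0],[0,0,0]],[225,[0,0,0],[0,0,0]]]'

```text
time: 33.05
eef_pos: [0.6178, 0.2849, 0.1388]
orientation: [0.0, 0.829, 0.56, 0.0]
ft_force: [-0.6, 0.4, -0.6]
opening: 0.0231
```

Request:
drive_tool --series '[[225,[0,0,2],[0,0,0]],[225,[0,0,1.5],[0,0,0]],[225,[0,0,0],[0,0,0]],[225,[0,0,0],[0,0,0]],[225,[0,0,0],[0,0,0]],[225,[0,0,0],[0,0,0]],[225,[0,0,0],[0,0,0]],[225,[0,0,0],[0,0,0]],[225,[0,0,0],[0,0,0]],[225,[0,0,0],[0,0,0]]]'

```text
time: 34.3
eef_pos: [0.6176, 0.2849, 0.1349]
orientation: [-0.0, 0.829, 0.56, 0.0]
ft_force: [0.3, 0.2, -0.9]
opening: 0.0227
```

Request:
drive_tool --series '[[225,[0,0,1],[0,0,0]],[225,[0,0,0.7],[0,0,0]],[225,[0,0,0],[0,0,0]],[225,[0,0,0],[0,0,0]],[225,[0,0,0],[0,0,0]],[225,[0,0,0],[0,0,0]],[225,[0,0,0],[0,0,0]],[225,[0,0,0],[0,0,0]],[225,[0,0,0],[0,0,0]],[225,[0,0,0],[0,0,0]]]'

```text
time: 35.55
eef_pos: [0.6177, 0.285, 0.1338]
orientation: [0.0, 0.829, 0.56, 0.0]
ft_force: [-1.3, -2.2, 7.8]
opening: 0.0231
```

Contact (7.8 N). Releasing, lifting, and pulling back towards the front of the board to look.

Request:
drive_tool --series '[[190,[0,0,0],[0,0,0]],[150,[0,0,0],[0,0,0]],[110,[0,0,0],[0,0,0]],[100,[0,0,0],[0,0,0]],[100,[0,0,-5],[0,0,0]],[100,[0,0,-30],[0,0,0]],[100,[0,0,-60],[0,0,0]],[100,[0,0,-60],[0,0,0]],[100,[-20,-40,-20],[0,0,0]],[100,[-20,-40,0],[0,0,0]]]'

```text
time: 36.8
eef_pos: [0.5276, 0.2779, 0.3102]
orientation: [0.0, 0.829, 0.56, 0.002]
ft_force: [0.4, 0.3, 0.7]
opening: 0.0519
```

```bash
python3 - <<'E'
from h import *
im,C=snap('w10'); snap('sc2','scene')
b=np.load('board.npz');o,x,y=b['o'],b['x'],b['y']
B=lambda a,c:o+a*x+c*y
for n,a,c,z in [('lens',-.03,0,.025),('vialtop',.0345,.09,.074),('match',.0345,-.09,.025),('dish',-.03,.09,.02),('weight',-.03,-.09,.081)]: print(n,proj(C,[[*B(a,c),z]]).round(1))
E
```

```text
t 36.8 tcp [0.5276 0.2779 0.3102] yaw 68.09 tilt [ 0.0025  0.002  -1.    ] open 0.0519
t 36.85 tcp [0.5224 0.2779 0.3095] yaw 68.26 tilt [-3.e-04 -3.e-04 -1.e+00] open 0.0519
lens [[274.7 152.8]]
vialtop [[175.7  87.5]]
match [[357.4  92. ]]
dish [[196.6 152.9]]
weight [[367.1 157.4]]
```

View pics/w10.png

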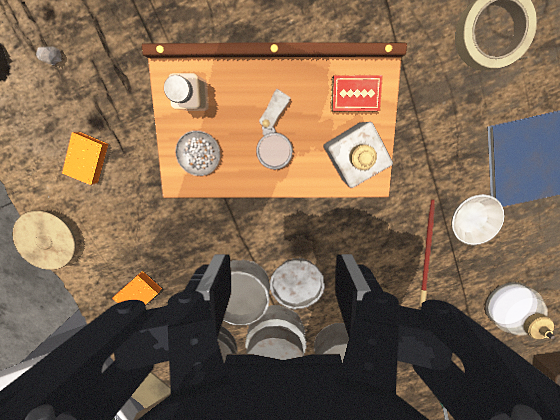

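```bash
python3 -c "
from h import *
print(job.close_job())"
```

```text
the job is handed in; nothing more can be done
None
```

The setting board is laid out and handed in at about 37 s of the 112 s allowed. No verdict was reported.

The loupe lies midway between the dish and the block with its case towards the rail. The vial stands behind the dish, the red matchbox lies along the rail behind the block, and the smaller weight stands on the middle of the block's top.

**Last wrist picture:** the lens, vial, matchbox and weight were each within about 3 px (about 3 mm) of their target pixels, and the vial and weight looked upright. The dish was about 2.5 px from its nominal place, the same offset as before anything was placed.

- **Block turned:** the block was not square to the board as described. It was already turned about 30° at the start, and its centre matched the nominal place, so I centred the weight on that.
- **Not re-measured:** I did not measure the large weight and the spirit lamp again at the end. The tool never descended at either one, and no unexpected contact force showed up in the call-end readings.
- **Pictures:** I viewed 16, two past the budget of 14.

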